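# Raise the scrap-box flap with its lever

## Task

The heavy steel flap of the scrap box is to be opened with its wooden lever. First slide the sanding block, without lifting it, off the flap so that it lies flat and wholly on the wooden ledge beside the flap; then press the paddle at the long end of the lever down to the bench so that the short end raises the flap. Finish while still pressing the paddle down and holding the flap up; do not raise the flap by hand, keep the lever seated in its saddle, and leave the other objects alone.

Things in the scene. Friction and masses are not known exactly. Their poses are not given: they have to be found in the camera images.
- scrap_box: fixed wooden scrap box with lever saddle. Origin on the bench, straight below the saddle's fulcrum rod; x runs from the fulcrum towards the flap (roughly world +y), y left of that, z up. Saddle: rod along y, top 44 mm up, between two cheeks (|y| 20 to 26, |x| < 22 mm, 72 mm high). Walls under the flap: x 100 to 216, y +/-70, 50 mm high. Ledge on the flap's -y side (away from the robot); +y side open
- ledge (a point): centre of the ledge's flat top, box (145, -117, 60.5) mm: x 70 to 220, y -73 to -161 mm, 1.5 mm lower than the flap's top. Beyond it an upright edge, 10 mm thick, stands 15 mm above the ledge
- flap (a joint): angle (rad) of the flap, a steel plate of about 2.4 kg, 140 x 138 x 12 mm, lying on the box: 0 shut, grows as it rises, about 0.28 with the lever's paddle on the bench; falls shut when the lever is let go. Hinge along the box's y at box x = 210, z = 50 mm; shut, it covers box x 70 to 210, y +/-69 mm, its top 62 mm up
- flap_lip (a point): middle of the top edge of the flap's free side, above the lever's short end; box (70, 0, 62) mm when shut
- lever: loose wooden lever, 0.22 kg, resting on the fulcrum rod: 225 mm on the long side, 95 mm on the short, bar 36 wide x 16 mm thick, two cleats below straddle the rod. Origin: underside, over the rod; at the start x is level towards the short end, z up, and the bar slopes 0.25 rad, long end high, a roller on the short end (85 mm from the rod) touching the underside of the flap's lip
- lever_pad (a point): centre of the top of the paddle (60 long x 56 wide x 18 mm thick) at the lever's long end, 195 mm from the fulcrum. Top about 110 mm above the bench at first, about 22 mm when pressed right down; it swings on an arc, under 10 mm horizontally. Takes 3 to 6 N all the way down, then stops hard on the bench; rises again when let go
- sanding_block: loose wooden sanding block with cork sole and rounded top, 80 mm (its x) x 44 mm (its y) x 46 mm high, 0.28 kg. The upright lower part, 26 mm high, has the full 80 x 44 mm; origin: centre of its underside. It starts on the flap with its x axis within about 0.3 rad of the scrap box's x axis
- tin: bystander: round paint tin, 72 mm across, 75 mm high, loose; origin: centre of its underside
- glue: bystander: white glue bottle, 52 mm across, 130 mm high, loose; origin: centre of its underside
- hammer: bystander: hammer lying on the bench past the hinge side of the scrap box, about 260 mm long along its x axis; origin: its underside, near mid-length
Mind the look-alikes: they are no part of the job. There is more than one size of the sanding_block; the one meant has the size given above.

How it is judged (in metres and radians):
On the way, in this order (a step that is already met when the one before it is completed fails the run):
1. the sanding block lies on the ledge, off the flap, while the flap is still shut (y of sanding_block in the frame of scrap_box between -0.162 and -0.085 m and x of sanding_block in the frame of scrap_box between 0.09 and 0.2 m and z of sanding_block in the frame of scrap_box between 0.055 and 0.068 m and angle between sanding_block's own z axis and vertical below 0.12 rad and contact force between sanding_block and flap below 0.3 N and linear speed of sanding_block below 0.03 m/s and value of joint flap below 0.05 rad), for 0.2 s.
2. the flap is raised by the lever pressed by the fingers (value of joint flap above 0.22 rad and contact force between the fingers and lever above 1 N), for 0.2 s.
At the end, for the whole second after the job is handed in: The flap is held still at 0.22 to 0.36 rad, the fingers pressing the lever (over 1 N) and not touching the flap; the lever sits on its rod (within 15 mm); the block rests on the ledge, level within 0.12 rad, centre 12 mm or more inside its flap side and 20 mm inside its ends, off flap and lever (all of step 2 and y of sanding_block in the frame of scrap_box between -0.162 and -0.085 m and x of sanding_block in the frame of scrap_box between 0.09 and 0.2 m and z of sanding_block in the frame of scrap_box between 0.055 and 0.068 m and angle between sanding_block's own z axis and vertical below 0.12 rad and contact force between each of sanding_block, the fingers and flap below 0.3 N and linear speed of sanding_block below 0.03 m/s and z of lever in the frame of scrap_box between 0.036 and 0.056 m and horizontal distance between lever and scrap_box below 0.015 m and value of joint flap below 0.36 rad and velocity of joint flap between -0.1 and 0.1 rad/s and contact force between sanding_block and lever below 0.3 N); the arm keeps its last pose, push and grip.
It fails at once if the sanding block was lifted (over 20 mm above the flap's height) or tipped over (z of sanding_block in the frame of scrap_box above 0.082 m or angle between sanding_block's own z axis and vertical above 0.6 rad).
It fails at once if the lever was lifted out of its saddle (z of lever in the frame of scrap_box above 0.064 m or horizontal distance between lever and scrap_box above 0.03 m).
It fails at once if the flap was raised by hand (value of joint flap above 0.05 rad and contact force between any of the fingers, the arm and flap above 1 N).
It fails at once if a bystander was moved by more than 30 mm (distance of any of tin, glue, hammer from where it was at the start of the episode above 0.03 m).
It also fails if it takes over 45 s, if anything falls off the work surface, if the arm or the gripper's body presses on something with over 40 N, if the wrist force passes 120 N, or if a joint passes its speed limit or range.

## Robot

A 6-joint arm with a two-finger parallel gripper is mounted at the origin on the work surface. World frame = base frame: x ahead of the robot, y to its left, z up, the work surface at z = 0. Lengths are in m, angles in degrees, forces in N, time in s.
With the tool pointing down it reaches from about 0.4 to 0.825 m from the base axis. Payload 7 kg.
Tool frame: the origin (TCP) lies between the finger pads; the fingertips stand 19 mm ahead of it and the grasp point (between the pads) is the TCP; y points along the fingers, x is the direction in which the jaws open and shut, and the axes are right-handed (so a half turn about y gives the same grasp; the last joint's range is limited). The gripper opens to 88 mm and grips with 3 to 60 N. Pads are 19 mm wide; open, the fingers measure 130 mm over their backs; the gripper's body (78 mm by 193 mm) begins 47 mm behind the grasp point.
Start: joints at [-53.337, 20.546, 0.682, 0, -70.136, -16.507], TCP at [0.233, -0.634, 0.246] pointing down, gripper open.
Joint ranges: [-176.03, 176.03], [-82.01, 121.73], [-58.28, 71.71], [-173.87, 95.51], [-174.79, -0.11], [-173.66, 173.66]. Speed limits (degrees/s): [136.94, 136.94, 172.46, 180, 180, 180].

## Interface

Orientations are given as [roll, pitch, yaw] about the fixed x, y, z axes, in that order (R = Rz(yaw) Ry(pitch) Rx(roll)).
In Python, from plant import r gives the robot as it stands. The module is installed in compiled form; this text tells all that it offers.
- The arm moves only by the tool jog_arm, never from a script. Its argument "steps" is a list of rows, each a list of 5 numbers: the closure, from 0 (fully open) to 1 (shut), then the shift along the tool's x, y, z in m, then the turn about the tool's y in degrees. In form: [[jaw, x, y, z, turn], ...]. A call has 1 to 12 rows; each row shifts and turns the commanded pose from where the row before left it, along the tool's axes as they then stand; what a row does not reach is not made up. A row lasts 1/12 s, in which the tool goes at most 41.7 mm and 7.16 degrees, less where a joint would pass 70% of its speed; a pose out of reach is approached as far as the arm can. A call with a gripper value outside its range is refused whole. The fingers move at their own pace and stop on an object; "squeeze" is the grip in N (left out, the last holds). Time passes only in rows, so rows that do not move let the fingers close. It gives the time, the measured TCP pose, the force and the opening at its end, in the units of the state.
- r.get_state(): the state, without advancing time (a new reading comes with each control period).
- r.capture(name): name is "side" or "top"; returns a dict with "image" (400x640x3 uint8, red, green, blue), "vfov" (degrees; the focal length in pixels is half the picture's height over the tangent of half this angle, whatever the lens; pixels are square), "cx", "cy" (the principal point, pixels), "R" (3x3) and "t" (3): a world point X has camera coordinates R X + t. Camera axes: x right, y down, z forward; pixel columns grow to the right and rows downward; lengths in m; the calibration is good to about 2 mm. A picture is of the moment at which its call begins. There is no depth.
- r.close_job(): hands the job in, once; it reports no verdict.
The state is a dict: "time_s": time; "joints": joint angles; "qd": joint speeds; "joint_torque": joint torques, N m; "tcp_pos": TCP position; "eef_rot": TCP orientation; "contact_force": force on the tool from outside, world axes, zero at the start; "moment": the same for the moment, N m; "gripper_width": finger opening in m.
Only numpy, scipy, OpenCV 4.12 (cv2) and the standard library are available. Lean on these libraries where they do the work, as an engineer would, in place of code of your own. Each camera call takes 0.05 s, during which the arm holds its last target.

## Working session

There is one attempt and no reset: what is moved stays moved. The work goes in short steps, Python scripts to look and compute and a tool call to move; the robot and the scene stay as the last step left them, time stands still between calls to the robot, and variables do not carry over. Pictures are saved under pics/ and viewed, and the job is handed in when it is done.

Besides the shell and the picture viewer there is one more tool, called after ">>>" as name(argument=value, ...), one argument or row to a line, values as JSON. jog_arm: Moves the arm, as the interface text tells. Its arguments: {"type":"object","properties":{"steps":{"type":"array","items":{"type":"array","items":{"type":"number"}}},"squeeze":{"type":"number"}},"required":["steps"]}

```bash
mkdir -p pics; cat > h.py <<'E'
from plant import r
import numpy as np, cv2
def cap(n,f):
    c=r.capture(n); cv2.imwrite(f'pics/{f}.png',c['image'][:,:,::-1]); np.savez(f'pics/{f}.npz',**{k:np.array(v) for k,v in c.items()}); return c
def ray(c,u,v):
    f=200/np.tan(np.radians(float(c['vfov']))/2); R=np.array(c['R']);t=np.array(c['t'])
    o=-R.T@t; d=R.T@np.array([(u-c['cx'])/f,(v-c['cy'])/f,1]); return o,d/np.linalg.norm(d)
def plane(c,u,v,z):
    o,d=ray(c,u,v); return o+d*(z-o[2])/d[2]
def tri(c1,p1,c2,p2):
    o1,d1=ray(c1,*p1);o2,d2=ray(c2,*p2)
    s=np.linalg.lstsq(np.c_[d1,-d2],o2-o1,rcond=None)[0]
    a=o1+s[0]*d1;b=o2+s[1]*d2; return (a+b)/2,np.linalg.norm(a-b)
def proj(c,X):
    f=200/np.tan(np.radians(float(c['vfov']))/2); p=np.array(c['R'])@X+c['t']; return p[:2]/p[2]*f+[c['cx'],c['cy']]
def load(f): return dict(np.load(f'pics/{f}.npz'))
E
python3 - <<'E'
from h import *
print(r.get_state())
for n in('side','top'):
    c=cap(n,n+'0'); print({k:v for k,v in c.items() if k!='image'})
E
```

```text
{'time_s': 0.0, 'joints': array([-5.33372698e+01,  2.05926449e+01,  6.34385761e-01, -2.09799626e-02,
       -7.01360912e+01, -1.65075966e+01]), 'qd': array([ 0.10116498, -0.02440076, -0.06851837, -0.11045158,  0.03349516,
        0.15722183]), 'joint_torque': array([ 1.44460824e-03, -5.82714987e+01,  2.93054777e+01,  6.99721947e+00,
        6.76688593e-03, -1.51999552e-04]), 'tcp_pos': array([ 0.23241321, -0.63324016,  0.24461095]), 'eef_rot': array([-8.99920978e+01, -9.60658654e-02,  1.10147982e+02]), 'contact_force': array([-0.62883996,  0.70923155, -0.18198951]), 'moment': array([ 0.0072306 ,  0.00488107, -0.05173516]), 'gripper_width': 0.08750075107736441}
{'vfov': 55.801090330027705, 'cx': 320.98826262860604, 'cy': 199.31289698614825, 'R': array([[-0.99845565, -0.0554922 , -0.00263182],
       [-0.03190331,  0.61152228, -0.79058376],
       [ 0.04548064, -0.78927886, -0.61234826]]), 't': array([0.50645974, 0.10528034, 0.98630958])}
{'vfov': 56.60778631467462, 'cx': 320.1362003744505, 'cy': 200.36595362331252, 'R': array([[ 0.03006838, -0.99916434,  0.02768601],
       [-0.99153586, -0.03331592, -0.12548583],
       [ 0.12630335, -0.02367852, -0.99170903]]), 't': array([-0.02937759,  0.52166153,  0.91262561])}
```

View pics/side0.png

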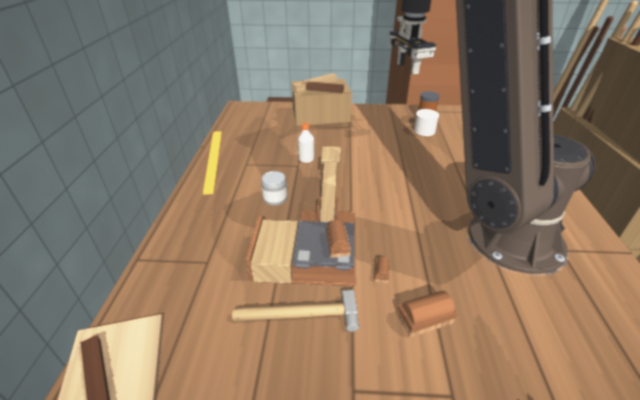

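View pics/top0.png

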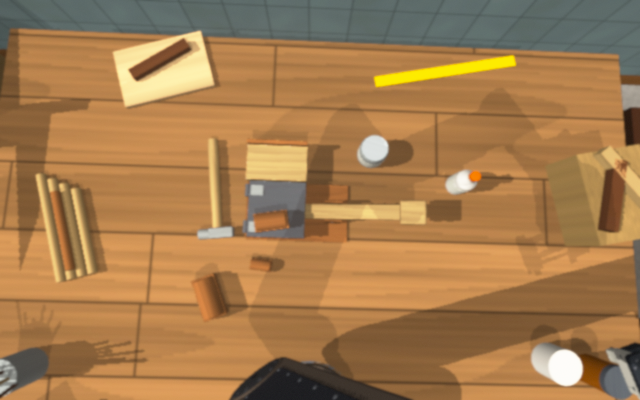

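```bash
python3 - <<'E'
import cv2
a=cv2.imread('pics/top0.png')[130:250,230:440]; cv2.imwrite('pics/top0z.png',cv2.resize(a,None,fx=3.8,fy=3.8,interpolation=cv2.INTER_CUBIC))
a=cv2.imread('pics/side0.png')[135:295,235:395]; cv2.imwrite('pics/side0z.png',cv2.resize(a,None,fx=3.7,fy=3.7,interpolation=cv2.INTER_CUBIC))
E
```

```text
(no output)
```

View pics/top0z.png

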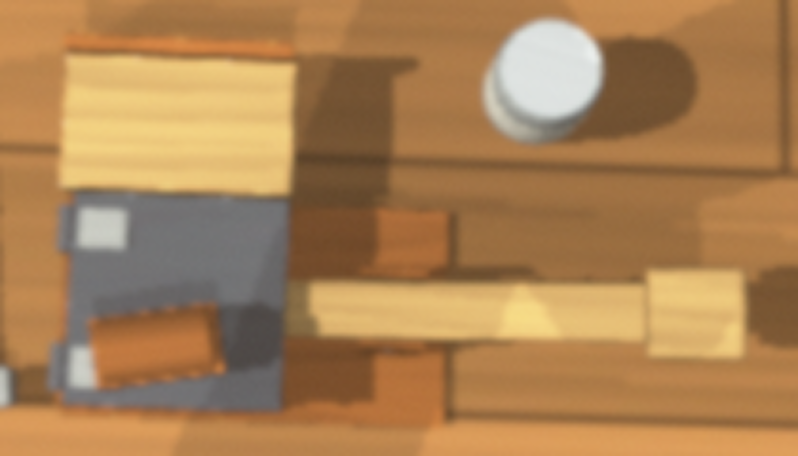

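View pics/side0z.png

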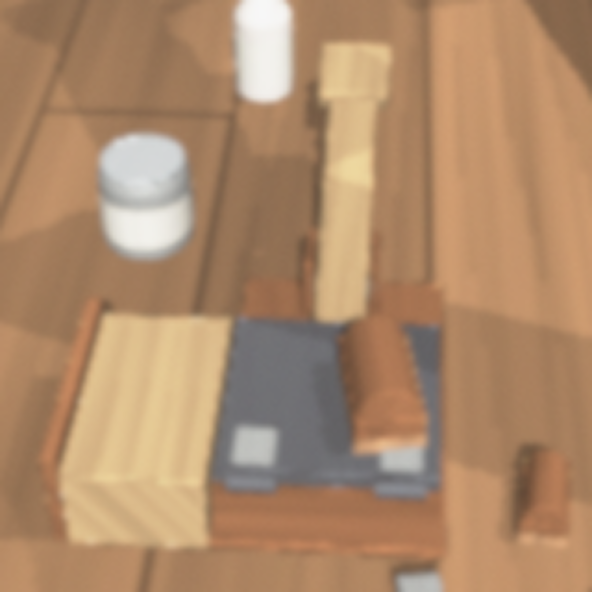

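```bash
python3 - <<'E'
from h import *
t=load('top0');s=load('side0')
T=lambda x,y:(230+(x+.5)/3.8-.5,130+(y+.5)/3.8-.5)
S=lambda x,y:(235+(x+.5)/3.7-.5,135+(y+.5)/3.7-.5)
box={'ledTL':(220,-161,60.5),'ledTR':(70,-161,60.5),'ledBL':(220,-73,60.5),'ledBR':(70,-73,60.5),'flapTR':(70,-69,62),'flapBR':(70,69,62)}
pt={'ledTL':(65,52),'ledTR':(296,60),'ledBL':(60,187),'ledBR':(290,195),'flapTR':(289,199),'flapBR':(282,410)}
ps={'ledTL':(62,475),'ledTR':(103,315),'ledBL':(210,484),'ledBR':(230,318),'flapTR':(233,319),'flapBR':(440,323)}
A=[];B=[]
for k in pt:
    z=box[k][2]/1e3; a=plane(t,*T(*pt[k]),z); b=plane(s,*S(*ps[k]),z); X,e=tri(t,T(*pt[k]),s,S(*ps[k]))
    print(k,a.round(4),b.round(4),X.round(4),round(e,4)); A.append(np.array(box[k][:2])/1e3); B.append((a[:2]+b[:2])/2)
A=np.array(A);B=np.array(B);a=A-A.mean(0);b=B-B.mean(0)
th=np.arctan2((a[:,0]*b[:,1]-a[:,1]*b[:,0]).sum(),(a*b).sum());R=np.array([[np.cos(th),-np.sin(th)],[np.sin(th),np.cos(th)]])
o=B.mean(0)-R@A.mean(0);print('box',o,np.degrees(th));print((A@R.T+o-B).round(4))
np.savez('box.npz',o=o,R=R)
# paddle corners
for n,p in {'pTL':(648,270),'pTR':(744,268),'pBR':(744,357),'pBL':(648,355)}.items(): 
    P=plane(t,*T(*p),.11);print(n,P,R.T@(P[:2]-o))
print('pad centre', tri(t,T(696,313),s,S(355,73)))
for n,p in {'farL':(320,100),'farR':(388,102),'nearR':(391,46),'nearL':(325,42)}.items():
    P=plane(s,*S(*p),.11);print('side',n,P,R.T@(P[:2]-o))
# block, top view: upper outline
for n,p in {'bTL':(88,320),'bTR':(213,303),'bBR':(223,373),'bBL':(98,387)}.items():
    for z in (.062,.088):
        P=plane(t,*T(*p),z);print(n,z,P.round(4),(R.T@(P[:2]-o)).round(4))
for n,p in {'nearL':(355,453),'nearR':(426,443)}.items():
    P=plane(s,*S(*p),.062);print(n,P.round(4),(R.T@(P[:2]-o)).round(4))
for n,p,z in [('tin',(144,195),.04),('glue',(264,70),.03)]: print(n,plane(s,*S(*p),z))
E
```

```text
ledTL [0.6568 0.1763 0.0605] [0.653  0.1725 0.0605] [0.6539 0.1755 0.0642] 0.0037
ledTR [0.6572 0.0238 0.0605] [0.6545 0.0251 0.0605] [0.6561 0.0238 0.0596] 0.0025
ledBL [0.5664 0.1746 0.0605] [0.563  0.175  0.0605] [0.5647 0.1746 0.0604] 0.0033
ledBR [0.5663 0.0246 0.0605] [0.5671 0.0237 0.0605] [0.5666 0.0246 0.0612] 0.0008
flapTR [0.5634 0.0252 0.062 ] [0.5647 0.0263 0.062 ] [0.5642 0.0252 0.0609] 0.0013
flapBR [0.4262 0.0249 0.062 ] [0.4238 0.0231 0.062 ] [0.425  0.0249 0.0637] 0.0022
box [ 0.49456391 -0.04585362] 90.3297416978239
[[-0.0006  0.0007]
 [-0.0007  0.0006]
 [ 0.0016 -0.0002]
 [ 0.0004  0.0004]
 [-0.0009 -0.0012]
 [ 0.0002 -0.0002]]
pTL [ 0.51813062 -0.19917551  0.11      ] [-0.15345498 -0.02268395]
pTR [ 0.52139321 -0.25907965  0.11      ] [-0.2133769  -0.02560173]
pBR [ 0.46613657 -0.25876016  0.11      ] [-0.21273942  0.02965216]
pBL [ 0.46547284 -0.19932667  0.11      ] [-0.15330309  0.02997383]
pad centre (array([ 0.49201032, -0.23043846,  0.10477706]), np.float64(0.0017902473956078009))
side farL [ 0.51655959 -0.17974453  0.11      ] [-0.13401528 -0.02122476]
side farR [ 0.4638347  -0.17954754  0.11      ] [-0.13351486  0.03149811]
side nearR [ 0.46281855 -0.26588369  0.11      ] [-0.21984373  0.03301112]
side nearL [ 0.51739337 -0.26968355  0.11      ] [-0.2239576  -0.02154093]
bTL 0.062 [0.4799 0.1516 0.062 ] [0.1975 0.0135]
bTL 0.088 [0.4777 0.1475 0.088 ] [0.1935 0.0157]
bTR 0.062 [0.4936 0.0718 0.062 ] [0.1177 0.0003]
bTR 0.088 [0.491 0.07  0.088] [0.1159 0.0029]
bBR 0.062 [0.4486 0.0635 0.062 ] [0.1097 0.0453]
bBR 0.088 [0.4473 0.062  0.088 ] [0.1081 0.0466]
bBL 0.062 [0.4372 0.143  0.062 ] [0.1891 0.0563]
bBL 0.088 [0.4362 0.1391 0.088 ] [0.1853 0.0573]
nearL [0.4772 0.1465 0.062 ] [0.1925 0.0163]
nearR [0.4338 0.1358 0.062 ] [0.182  0.0597]
tin [ 0.65408649 -0.14360634  0.04      ]
glue [ 0.57765915 -0.35583075  0.03      ]
```

>>> jog_arm(
  steps=[
    [0.7,0,0,0,6.6],
    [0.7,0,0,0,6.6],
    [0.7,0,0,0,6.6],
    [0.7,0.028,0,-0.018,0],
    [0.7,0.028,0,-0.018,0],
    [0.7,0.028,0,-0.018,0],
    [0.7,0.028,0,-0.018,0],
    [0.7,0.028,0,-0.018,0],
    [0.7,0.028,0,-0.018,0],
    [0.7,0.028,0,-0.018,0],
    [0.7,0.028,0,-0.018,0],
    [0.7,0,0,0,0],
  ],
  squeeze=20,
)

```text
time_s: 1.1
tcp_pos: [0.3773, -0.4051, 0.2456]
eef_rot: [-90.0, -0.0, 90.5]
contact_force: [0.8, 0.0, -0.5]
gripper_width: 0.0262
```

>>> jog_arm(
  steps=[
    [0.7,0.035,0,-0.012,0],
    [0.7,0.035,0,-0.012,0],
    [0.7,0.035,0,-0.012,0],
    [0.7,0.035,0,-0.012,0],
    [0.7,0.035,0,-0.012,0],
    [0.7,0.035,0,-0.012,0],
    [0.7,0.035,0,0.003,0],
    [0.7,0.035,0,0.003,0],
    [0.7,0.035,0,0.003,0],
    [0.7,0.035,0,0.003,0],
    [0.7,0.03,0,0.003,0],
    [0.7,0,0,0,0],
  ],
)

```text
time_s: 2.1
tcp_pos: [0.4294, -0.0249, 0.2457]
eef_rot: [-90.0, -0.1, 90.6]
contact_force: [0.1, -0.2, 0.3]
gripper_width: 0.0267
```

>>> jog_arm(
  steps=[
    [0.7,0.033,0,0.006,0],
    [0.7,0.033,0,0.006,0],
    [0.7,0.032,0,0.006,0],
    [0.7,0.032,0,0.006,-0.2],
    [0.7,0,0.03,0,0],
    [0.7,0,0.03,0,0],
    [0.7,0,0.03,0,0],
    [0.7,0,0.03,0,0],
    [0.7,0,0.02,0,0],
    [0.7,0,0.01,0,0],
    [0.7,0,0,0,0],
  ],
)

```text
time_s: 3.02
tcp_pos: [0.4036, 0.1001, 0.0932]
eef_rot: [-89.8, 0.2, 90.5]
contact_force: [-0.4, -0.6, 1.7]
gripper_width: 0.0263
```

```bash
python3 - <<'E'
from h import *
for n,w in(('side',(235,95,400,295)),('top',(230,110,440,290))):
    cap(n,n+'1'); a=cv2.imread(f'pics/{n}1.png')[w[1]:w[3],w[0]:w[2]]; cv2.imwrite(f'pics/{n}1z.png',cv2.resize(a,None,fx=3,fy=3,interpolation=cv2.INTER_CUBIC))
s=r.get_state();print(s['tcp_pos'],s['eef_rot'])
E
```

```text
[0.40509611 0.10117883 0.0955865 ] [-8.99600563e+01  4.69908250e-02  9.05550556e+01]
```

View pics/side1z.png

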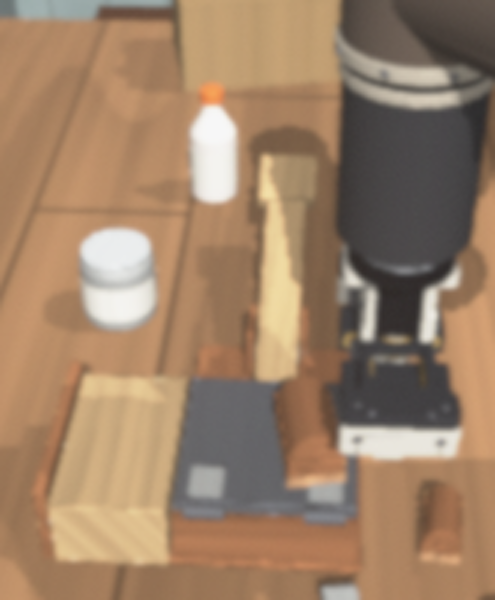

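View pics/top1z.png

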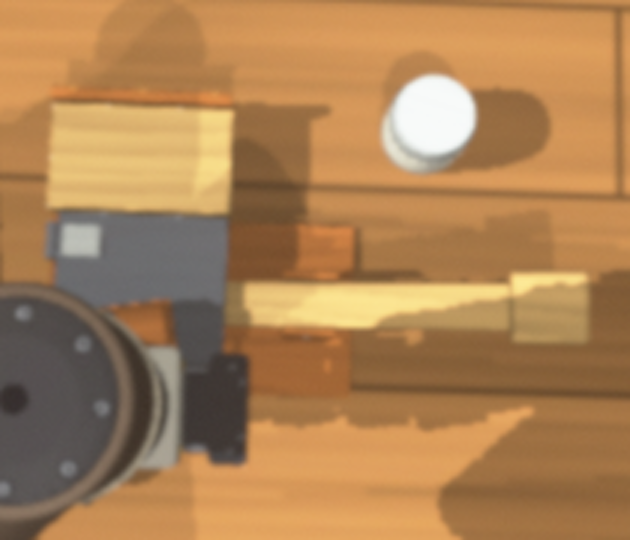

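>>> jog_arm(
  steps=[
    [0.7,0.003,0.007,0,0],
    [0.7,0,0,0,0],
    [0.7,0,0,-0.01,0],
    [0.7,0,0,-0.01,0],
    [0.7,0,0,-0.008,0],
    [0.7,0,0,-0.008,0],
    [0.7,0,0,-0.008,0],
    [0.7,0,0,-0.01,0],
    [0.7,0,0,-0.01,0],
    [0.7,0,0,-0.01,0],
    [0.7,0,0,-0.01,0],
    [0.7,0,0,-0.01,0],
  ],
)

```text
time_s: 4.12
tcp_pos: [0.5, 0.1052, 0.0884]
eef_rot: [-90.0, 0.0, 90.5]
contact_force: [-2.1, 1.0, 1.6]
gripper_width: 0.0264
```

```bash
cat > look.py <<'E'
from h import *
import sys
k=sys.argv[1]
for n,w in(('side',(235,95,400,295)),('top',(230,110,440,290))):
    cap(n,n+k); a=cv2.imread(f'pics/{n}{k}.png')[w[1]:w[3],w[0]:w[2]]; cv2.imwrite(f'pics/{n}{k}z.png',cv2.resize(a,None,fx=3,fy=3,interpolation=cv2.INTER_CUBIC))
s=r.get_state();print(s['time_s'],s['tcp_pos'],s['eef_rot'],s['contact_force'])
E
python3 look.py 2
```

```text
4.2167 [0.50111178 0.10572198 0.08855271] [-9.00781550e+01 -1.69911918e-02  9.05400438e+01] [ 0.15339468  0.24659273 -0.93946701]
```

View pics/side2z.png

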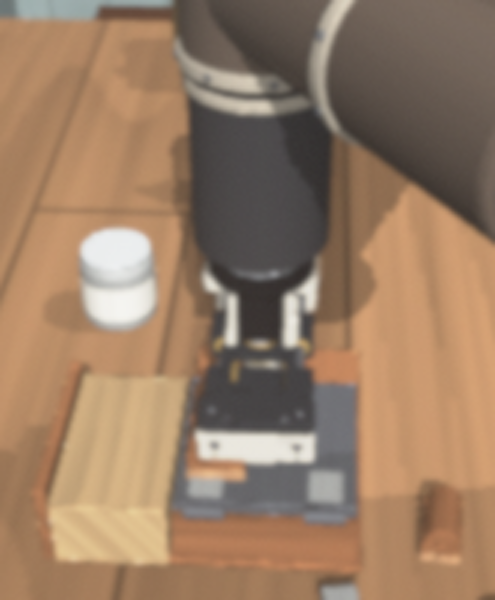

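```bash
python3 - <<'E'
from h import *
s=load('side2');b=np.load('box.npz')
for p in((189,472),(245,478)):
    P=plane(s,235+p[0]/3,95+p[1]/3,.062);print(P.round(4),(b['R'].T@(P[:2]-b['o'])).round(4))
E
```

```text
[0.5523 0.1357 0.062 ] [ 0.1812 -0.0588]
[0.5092 0.1397 0.062 ] [ 0.1855 -0.0157]
```

>>> jog_arm(
  steps=[
    [0.7,0,0,-0.008,0],
    [0.7,0,0,-0.008,0],
    [0.7,0,0,-0.008,0],
    [0.7,0,0,-0.008,0],
    [0.7,0,0,-0.008,0],
    [0.7,0,0,-0.008,0],
    [0.7,0,0,-0.008,0],
    [0.7,0,0,-0.008,0],
    [0.7,0,0,-0.006,0],
    [0.7,0,0,-0.005,0],
    [0.7,0,0,-0.003,0],
    [0.7,0,0,-0.002,0],
  ],
)

```text
time_s: 5.22
tcp_pos: [0.5793, 0.1061, 0.0885]
eef_rot: [-90.0, 0.0, 90.5]
contact_force: [-2.4, 0.4, 0.5]
gripper_width: 0.0266
```

```bash
python3 look.py 3
```

```text
5.3167 [0.57943032 0.10619033 0.08860277] [-9.00343030e+01 -8.44362274e-03  9.05588140e+01] [ 0.27277433 -0.23861223  0.3037089 ]
```

View pics/side3z.png

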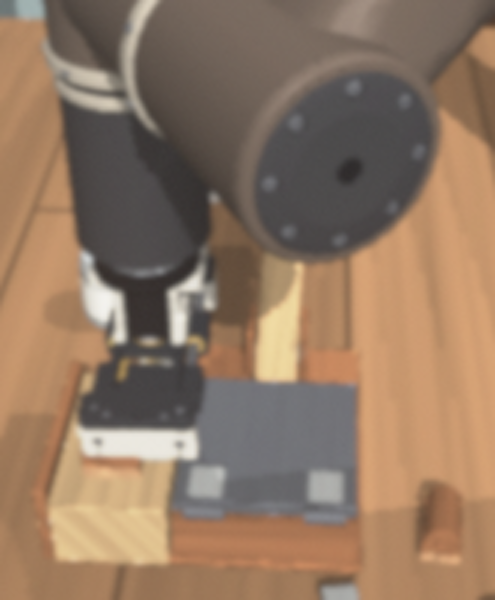

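View pics/top3z.png

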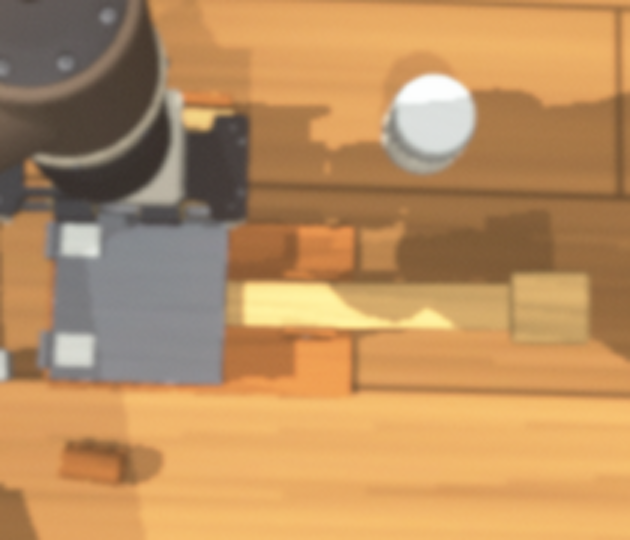

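>>> jog_arm(
  steps=[
    [0.7,0,0,0.01,0],
    [0.7,0,0,0.01,0],
    [0.7,0,-0.025,0,0],
    [0.7,0,-0.03,0,0],
    [0.7,0,-0.03,0,0],
    [1,-0.035,-0.02,0.008,0],
    [1,-0.035,-0.01,0.008,0],
    [1,-0.035,0,0.008,0],
    [1,-0.035,0,0.008,0],
    [1,-0.035,0,0.008,0],
    [1,-0.035,0,0.008,0],
    [1,-0.02,0,0.004,0],
  ],
)

```text
time_s: 6.32
tcp_pos: [0.507, -0.1267, 0.2039]
eef_rot: [-90.0, -0.0, 90.5]
contact_force: [-0.0, -0.3, -0.2]
gripper_width: 0.0007
```

```bash
python3 look.py 4
```

```text
6.4167 [ 0.50731682 -0.12673359  0.2037383 ] [-9.00172375e+01 -1.75921101e-03  9.03885569e+01] [ 0.1478937  -0.47294193  0.42027746]
```

View pics/side4z.png

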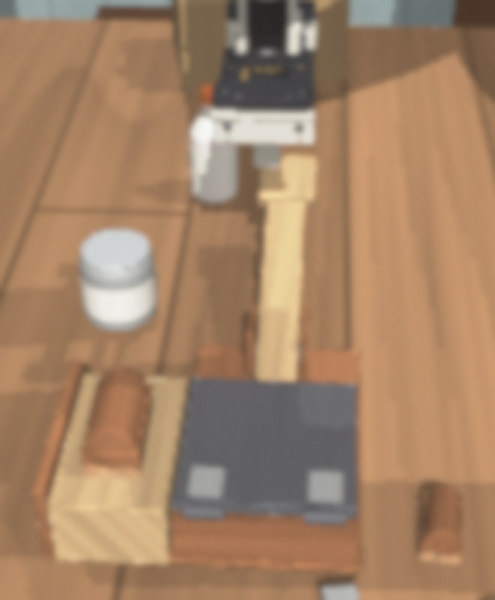

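View pics/top4z.png

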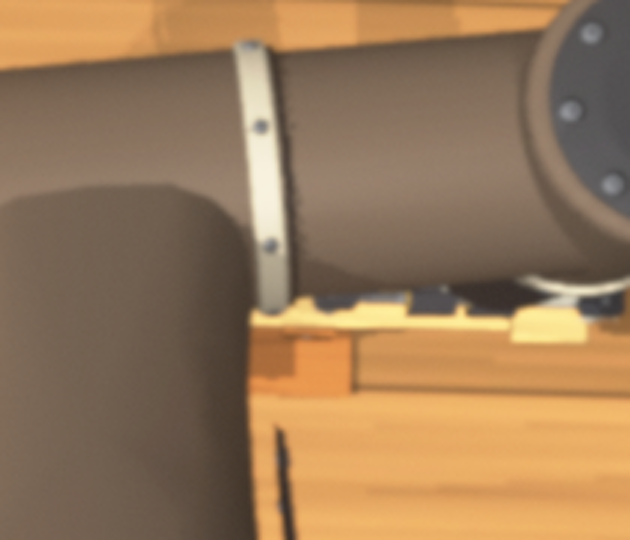

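>>> jog_arm(
  steps=[
    [1,-0.03,0,0.005,0],
    [1,-0.03,0,0.005,0],
    [1,-0.03,0,0.004,0],
    [1,-0.02,0.015,0.002,0],
    [1,0,0.025,0,0],
    [1,0,0.02,0,0],
    [1,0,0,0,0],
  ],
)

```text
time_s: 7.0
tcp_pos: [0.4914, -0.2337, 0.1399]
eef_rot: [-89.7, -0.1, 90.5]
contact_force: [-0.3, -0.4, -0.1]
gripper_width: 0.0004
```

```bash
python3 look.py 5
```

```text
7.1 [ 0.49392303 -0.23409922  0.14368418] [-8.99342354e+01  9.44448730e-03  9.06099403e+01] [0.25720346 0.89361034 1.86853472]
```

View pics/side5z.png

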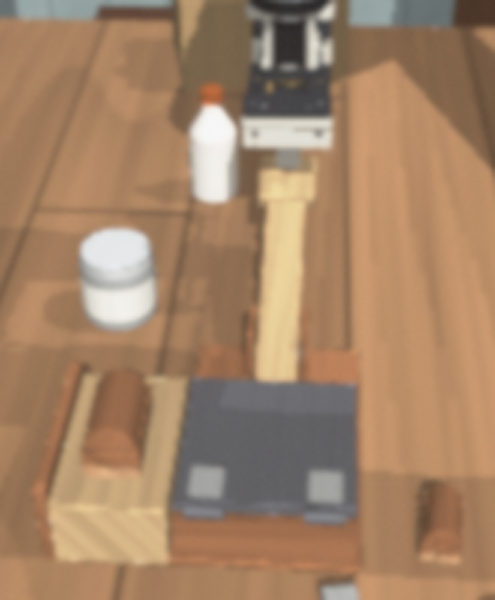

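>>> jog_arm(
  steps=[
    [1,-0.001,0.01,0.002,0],
    [1,-0.001,0.008,0,0],
    [1,0,0.008,0,0],
    [1,0,0.008,0,0],
    [1,0,0.008,0,0],
    [1,0,0.008,0,0],
    [1,0,0.008,0,0],
    [1,0,0.008,0,0],
    [1,0,0.008,0,0],
    [1,0,0.006,0,0],
    [1,0,0.005,0,0],
    [1,0,0.004,0,0],
  ],
)

```text
time_s: 8.1
tcp_pos: [0.4932, -0.2373, 0.0549]
eef_rot: [-90.1, 0.1, 90.6]
contact_force: [0.6, -2.1, 5.5]
gripper_width: 0.0004
```

```bash
python3 look.py 6
```

```text
8.2 [ 0.49283764 -0.23699224  0.05453506] [-9.00496258e+01  3.25122409e-02  9.05790292e+01] [ 0.82402629 -1.55097665  2.88679046]
```

View pics/side6z.png

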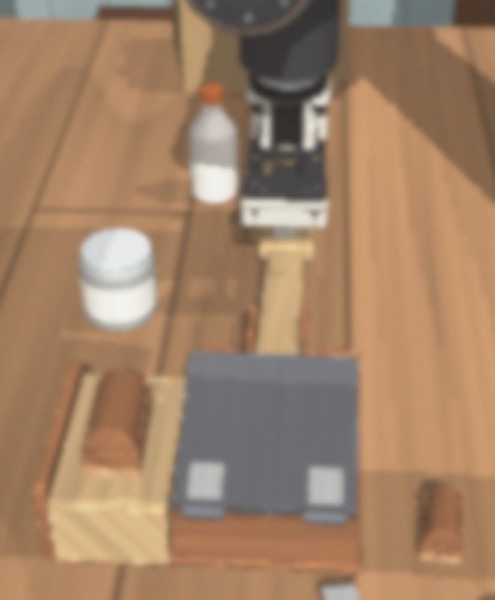

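>>> jog_arm(
  steps=[
    [1,0,0.004,0,0],
    [1,0,0.003,0,0],
    [1,0,0.002,0,0],
    [1,0,0.002,0,0],
    [1,0,0.001,0,0],
    [1,0,0,0,0],
  ],
)

```text
time_s: 8.7
tcp_pos: [0.493, -0.2365, 0.0443]
eef_rot: [-90.1, 0.0, 90.6]
contact_force: [-4.0, 3.0, 19.7]
gripper_width: 0.0007
```

>>> jog_arm(
  steps=[
    [1,0,0,0,0],
    [1,0,0,0,0],
    [1,0,0,0,0],
    [1,0,0,0,0],
  ],
)

```text
time_s: 9.03
tcp_pos: [0.493, -0.2365, 0.0443]
eef_rot: [-90.1, 0.0, 90.6]
contact_force: [-3.8, 3.0, 18.1]
gripper_width: 0.0005
```

```bash
python3 look.py 7;python3 look.py 8; python3 - <<'E'
from h import *
c=load('side8'); im=c['image'].astype(int)
b=np.load('box.npz')
# flap lip predicted for angles
for q in (.2,.22,.25,.28,.3):
    for y in(-.069,.069):
        X=np.array([.210-.140*np.cos(q)-.012*np.sin(q)*-1*-1,y]); z=.050+.140*np.sin(q)+.012*np.cos(q)
        X[0]=.210-.140*np.cos(q)+.012*np.sin(q)
        W=np.r_[b['R']@X+b['o'],z]; p=proj(c,W); print(q,y,((p-[235,95])*3).round(1))
E
```

```text
9.1333 [ 0.49296452 -0.23649266  0.04433716] [-9.01013449e+01  1.69670514e-02  9.06047918e+01] [-3.57152869  2.83706081 18.5060529 ]
9.2333 [ 0.4929471  -0.23648373  0.04430287] [-9.00975702e+01  1.59845917e-02  9.06042751e+01] [-3.3498185   3.53861913 19.29218882]
0.2 -0.069 [187.9 355. ]
0.2 0.069 [355.8 360.1]
0.22 -0.069 [187.7 353.1]
0.22 0.069 [356.  358.2]
0.25 -0.069 [187.4 350.4]
0.25 0.069 [356.3 355.5]
0.28 -0.069 [187.  347.8]
0.28 0.069 [356.6 352.9]
0.3 -0.069 [186.7 346.1]
0.3 0.069 [356.8 351.2]
```

View pics/side8z.png

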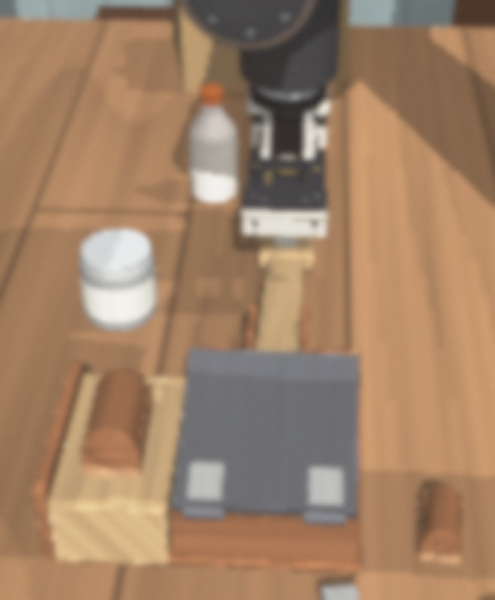

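View pics/top8z.png

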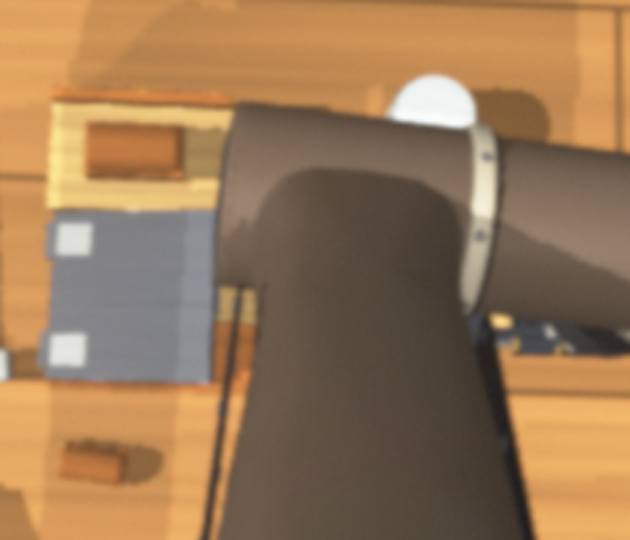

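```bash
python3 - <<'E'
from h import *
c=load('top8');b=np.load('box.npz')
for p in((87,124),(182,124),(182,178),(88,178)):
    P=plane(c,230+p[0]/3,110+p[1]/3,.0865);print((b['R'].T@(P[:2]-b['o'])).round(4))
print(r.close_job())
E
```

```text
[ 0.1858 -0.1372]
[ 0.109  -0.1396]
[ 0.1075 -0.095 ]
[ 0.183  -0.0927]
the job is handed in; nothing more can be done
None
```

I slid the sanding block sideways off the shut flap onto the ledge, using two part-closed fingers. I then pressed the lever's paddle down to its stop and handed the job in at about 9.2 s, still pressing.

**Block:** my last camera check put its centre at about box (146, -116) mm. It lies flat, wholly on the ledge and clear of the flap.

**Lever and flap:** the fingers press the paddle with about 18–19 N, so it is hard against its stop. The fingertips are 25 mm up, a few mm above the 22 mm expected for the paddle centre; I took this to be the tilted paddle's edge. Fitting the lip in the side view gives a flap angle of about 0.25–0.28 rad. The whole band to 0.30 spans only a few pixels in the enlarged picture, so the margin above 0.22 is a rough reading. The pictures showed no lifting of the lever, though the arm hides the saddle in the last top view.

**Other objects:** the tin, glue bottle and hammer show no visible movement; I did not measure them again. No check failed, but the job reports no verdict.

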